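# Click the batch counter's wheel round to its index and lock it

### The arm

A 6-joint arm with a two-finger parallel gripper is mounted at the origin on a cart in front of the work surface, level with it; the furniture and walls round the work are solid. World frame = base frame: x ahead of the robot, y to its left, z up, the work surface at z = 0. Lengths are in mm, angles in rad, forces in N, time in s.
With the tool pointing down it reaches from about 325 to 850 mm from the base axis. Payload 15.5 kg.
Tool frame: the origin (TCP) lies between the finger pads; the fingertips stand 11 mm ahead of it and the grasp point (between the pads) lies 8 mm behind it; z points along the fingers, y is the line along which they close (so a half turn about z gives the same grasp; the last joint's range is limited). The gripper opens to 91 mm and grips with 3 to 60 N. Pads are 32 mm wide; open, the fingers measure 118 mm over their backs; the gripper's body (76 mm by 178 mm) begins 60 mm behind the grasp point.
Start: joints at [1.073, 0.494, 1.345, -0, 1.302, -0.096], TCP at [244.993, 574.983, 224.915] pointing down, gripper open.
Joint ranges: [-2.91, 2.91], [-0.82, 2.16], [0.22, 2.67], [-1.22, 4.37], [0.12, 2.79], [-3.08, 3.08]. Speed limits (rad/s): [1.89, 1.89, 2.57, 3.01, 3.01, 3.01].

### API

Orientations are given as a unit quaternion [x, y, z, w].
In Python, from station import ctrl gives the robot as it stands. Calls block until the motion is done:
- ctrl.move_pose(position, orientation): joint-space move of the TCP to a pose.
- ctrl.line_to(position, rate=150, ori=None): straight line of the TCP; ori=None keeps the orientation; rate is the mean speed in mm/s.
- ctrl.move_joints(angles): joint-space move.
- ctrl.set_gripper(opening, f_grip=None): finger opening in mm; f_grip is the grip in N (None keeps the last); returns when the fingers have stopped.
- ctrl.dwell(seconds).
- ctrl.solve_ik(position, orientation): joint angles nearest the present ones, or None.
- ctrl.read_state(): the state.
- ctrl.camera(name): name is "side" or "top"; returns (picture, depth): 400x640x3 uint8, red, green, blue; 400x640 float32, mm along the optical axis (not along the pixel's ray), 0 where there is no reading.
- ctrl.camera_params(name): a dict with "fx", "fy", "cx", "cy" (pixels), "extrinsics" (4x4, takes a point from camera to world coordinates). Camera axes: x right, y up, looking along -z (the intrinsics and any distortion apply to the point x, -y, -z); pixel columns grow to the right and rows downward; lengths in mm; the calibration is good to about 2 mm. A picture is of the moment at which its call begins. camera_params takes no time and is no camera call.
A pose or a line that the arm cannot do raises ctrl.IKError and nothing moves.
- ctrl.close_job(): hands the job in; it is judged then, once.
The state is a dict: "time_s": time; "joints": joint angles; "qd": joint speeds; "joint_torque": joint torques, N m; "tool_pos": TCP position; "tool_rot": TCP orientation; "force": force on the tool from outside, world axes, zero at the start; "moment": the same for the moment, N m; "gripper_width": finger opening in mm; "finger_force": force on a finger pad.
Only numpy, scipy, OpenCV 4.12 (cv2) and the standard library are available. Lean on these libraries where they do the work, as an engineer would, in place of code of your own. Each camera call takes 0.05 s, during which the arm holds its last target. There are 200 camera calls.

### The job

Set and lock the batch counter on the bench with a fingertip: flick the lugs of its wheel so that it clicks round clockwise (seen from above) until the lug with the stud stands at the pointer, and do not run past it. When the wheel rests there, push the lock bolt by its post fully home between the lugs. Do not lift or shove the counter, and leave the other things on the bench as they lie.

Things in the scene. Friction and masses are not known exactly. Their poses are not given: they have to be found in the camera images.
- counter: batch counter standing loose on rubber feet, about 2 kg: flat grey housing, top at z = 30 mm. Origin: on the bench under the wheel's axis; z up. In its frame the housing spans x -75..75, y -64..126 mm. Its -x side, with a small relief arrow showing the turning sense, looks to the robot (yaw within 0.4 rad). Screw heads and arrow rise under 3 mm.
- wheel (a joint): turn of the wheel (rad), grows clockwise seen from above; 0: studded lug at the pointer. A click is pi/3; a hidden spring ball draws it to the nearest multiple of pi/3. Starts 2 to 4 clicks short (-4.19, -3.14 or -2.09); free from 4.6 clicks short to 1.6 past. 3 to 6 N on a lug turns it; pushed over half a click, it snaps on by itself once the finger gives way.
- hub (a point): top of the wheel's hub, on its axis, z = 62 mm. The wheel lies flat: hub 48 mm across up to z = 56 mm (a cap 18 mm across above), six radial lugs 10 mm wide reaching 54 mm from the axis, z = 37 to 55 mm. At rest on a click one lug points to the counter's +x, one to -x, the others 60 degrees apart. On the -x side lugs move towards +y as the wheel advances.
- stud (a point): top of the round stud, 18 mm across, that stands 9 mm up from one of the six lugs, 43 mm from the wheel's axis, top at z = 64 mm: it marks the lug that must stand at the pointer.
- index (a point): tip of the pointer, a fixed post on the housing at the counter's +x side (away from the robot), 56 mm from the wheel's axis, z = 50 mm. The post spans x 62..72 mm, 18 mm wide, its top at z = 56 mm.
- bolt (a joint): travel of the lock bolt (m): 0 drawn back, as it starts, 0.024 fully home against its stop. It slides towards the counter's -y, into the gap between two lugs on the wheel's +y side, moves under about 2 to 3 N and stays where it is left. It strikes the lugs if the wheel is not at rest on a click.
- post (a point): top centre of the upright post on the lock bolt, to be pushed from its +y side towards -y of the counter: 22 mm wide (x), 8 mm thick (y), free from z = 44 mm up to its top at z = 69 mm; at start at x = 0, y = 106 mm in the counter's frame.
- tape_black: roll of black tape, 69 mm across, 19 mm high, lying beside the counter's -y side; leave alone. Origin: centre of the underside.
- wood_block_2: wooden block 45x90x45 mm behind the counter; leave alone. Origin: centre of the underside.
- tape_measure: tape measure 65x70x35 mm beside the counter's +y side, 25 mm or more from the housing; leave alone. Origin: centre of the underside.
- hammer: hammer 301x110x35 mm at the right end of the bench; leave alone. Origin: centre of the underside.
- tin_screws: open tin of screws, 75 mm across, 46 mm high, at the left; leave alone. Origin: centre of the underside.
- pliers_blue: blue pliers 216x54x21 mm lying behind and to the left; leave alone. Origin: centre of the underside.

How it is judged (in metres and radians):
On the way, in this order (a step that is already met when the one before it is completed fails the run):
1. the wheel rests with its studded lug at the pointer, the bolt still drawn back (value of joint wheel between -0.2 and 0.2 rad and value of joint bolt below 0.008 m), for 0.2 s.
2. the lock bolt is pushed home (value of joint bolt above 0.021 m), for 0.1 s.
At the end, for the whole second after the job is handed in: the studded lug stands at the pointer (wheel within 0.2 rad of 0), the bolt is home (at least 21 of 24 mm), and the counter stands level on the bench within 40 mm of where it was (value of joint wheel between -0.2 and 0.2 rad and value of joint bolt above 0.021 m and distance of counter from where it was at the start of the episode below 0.04 m and height (world z) of counter below 0.008 m and angle between counter's own z axis and vertical below 0.05 rad); the robot touches nothing.
It fails at once if the wheel ran past the pointer by more than half a click (value of joint wheel above 0.55 rad).
It fails at once if the bolt was pushed in while the wheel was not at its index (value of joint bolt above 0.008 m and (value of joint wheel below -0.4 rad or value of joint wheel above 0.4 rad)).
It fails at once if the counter was lifted or tipped (height (world z) of counter above 0.01 m or angle between counter's own z axis and vertical above 0.1 rad).
It fails at once if the counter was shoved more than 40 mm (distance of counter from where it was at the start of the episode above 0.04 m).
It fails at once if another thing on the bench was moved (distance of any of tape_black, wood_block_2, tape_measure, hammer, tin_screws, pliers_blue from where it was at the start of the episode above 0.03 m).
It also fails if it takes over 58 s, if anything falls off the work surface, if the arm or the gripper's body presses on something with over 40 N, if the wrist force passes 120 N, or if a joint passes its speed limit or range.

## Working session

There is one attempt and no reset: what is moved stays moved. The work goes in short steps, each a Python script; the robot and the scene stay as the last script left them, time stands still between calls to the robot, and variables do not carry over. Pictures are saved under pics/ and viewed, at most 10 in all, crops included, and the job is handed in when it is done.

```bash
ls; mkdir -p pics
python3 - <<'E'
from station import ctrl
import cv2,numpy as np
for n in("top","side"):
    p,d=ctrl.camera(n); cv2.imwrite(f"pics/{n}0.png",p[...,::-1]); np.save(f"{n}0.npy",d)
    print(n,ctrl.camera_params(n))
s=ctrl.read_state();print(s["time_s"],s["tool_rot"],s["tool_pos"])
E
```

```text
pics
top {'fx': 381.6900053424384, 'fy': 381.6900053424384, 'cx': 320.30089340746025, 'cy': 204.0094866890578, 'extrinsics': array([[-1.31109029e-02,  9.94275095e-01, -1.06043107e-01,
         4.70314526e+02],
       [-9.99647754e-01, -1.54808971e-02, -2.15571376e-02,
        -5.99954267e+01],
       [-2.30753675e-02,  1.05723120e-01,  9.94127833e-01,
         1.38722984e+03],
       [ 0.00000000e+00,  0.00000000e+00,  0.00000000e+00,
         1.00000000e+00]])}
side {'fx': 491.11446606689805, 'fy': 491.11446606689805, 'cx': 321.4117167897989, 'cy': 190.3687312917345, 'extrinsics': array([[ 9.49913771e-01,  1.87908774e-01, -2.49708069e-01,
         2.24496977e+02],
       [-3.12511665e-01,  5.69800107e-01, -7.60042299e-01,
        -1.19795501e+03],
       [-5.34931883e-04,  8.00011331e-01,  5.99984653e-01,
         9.65898573e+02],
       [ 0.00000000e+00,  0.00000000e+00,  0.00000000e+00,
         1.00000000e+00]])}
0.1 [ 2.00036349e-01  9.79788303e-01 -5.59680793e-04 -1.62837227e-04] [244.8156181  574.67128652 224.3745259 ]
```

View pics/top0.png

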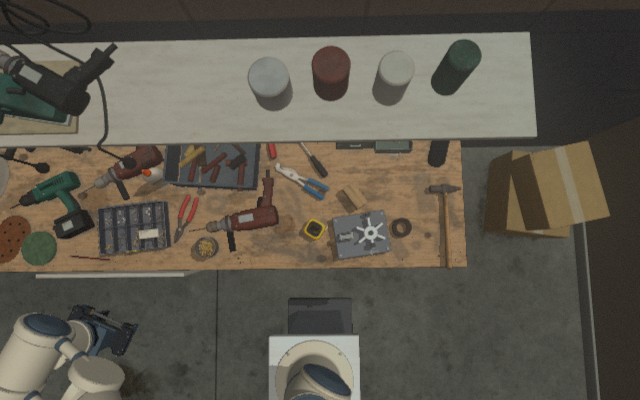

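View pics/side0.png

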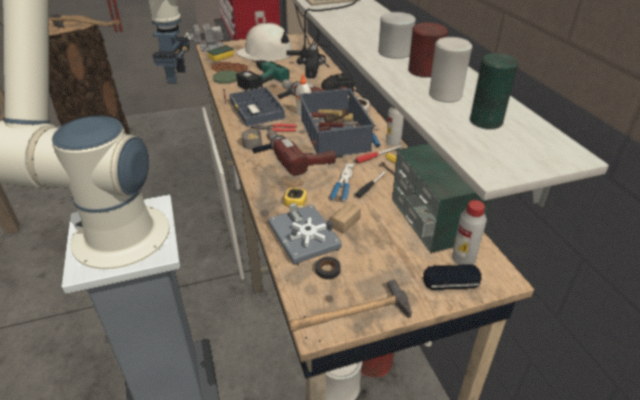

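The top view shows the counter at about (360,235), with the wheel hub near (370,233) and the bolt post near (345,237). I'll enlarge both views.

```bash
cat > h.py <<'E'
import numpy as np,cv2
from station import ctrl
def ray(n,u,v):
    P=ctrl.camera_params(n);E=P["extrinsics"]
    d=np.array([(u-P["cx"])/P["fx"],-(v-P["cy"])/P["fy"],-1.])
    return E[:3,3],E[:3,:3]@d
def atz(n,u,v,z):
    o,d=ray(n,u,v); return o+d*(z-o[2])/d[2]
def proj(n,p):
    P=ctrl.camera_params(n);E=P["extrinsics"]
    c=E[:3,:3].T@(np.asarray(p,float)-E[:3,3]); return P["cx"]+P["fx"]*c[0]/-c[2],P["cy"]+P["fy"]*c[1]/c[2]
E
python3 - <<'E'
import cv2,numpy as np
a=cv2.imread("pics/top0.png")[200:265,315:415];b=cv2.imread("pics/side0.png")[195:270,260:360]
a=cv2.resize(a,(800,520),interpolation=cv2.INTER_CUBIC);b=cv2.resize(b,(800,600),interpolation=cv2.INTER_CUBIC)
cv2.imwrite("pics/topc.png",a);cv2.imwrite("pics/sidec.png",b)
from h import *
d=np.load("top0.npy")
for u,v in[(370,233),(345,225),(345,250),(385,250),(401,228),(360,238)]:
    o,r=ray("top",u,v);print(u,v,o+r*d[v,u])
E
```

```text
370 233 [ 508.35752416 -201.81527313   60.29114339]
345 225 [ 538.88050833 -117.38074583   27.96757901]
345 250 [ 450.61587878 -115.64278417   27.40691126]
385 250 [ 448.82341833 -256.36492035   27.96756484]
401 228 [ 526.50934468 -320.20644705    1.35941305]
360 238 [ 492.05479982 -169.1728329    31.95915635]
```

View pics/topc.png

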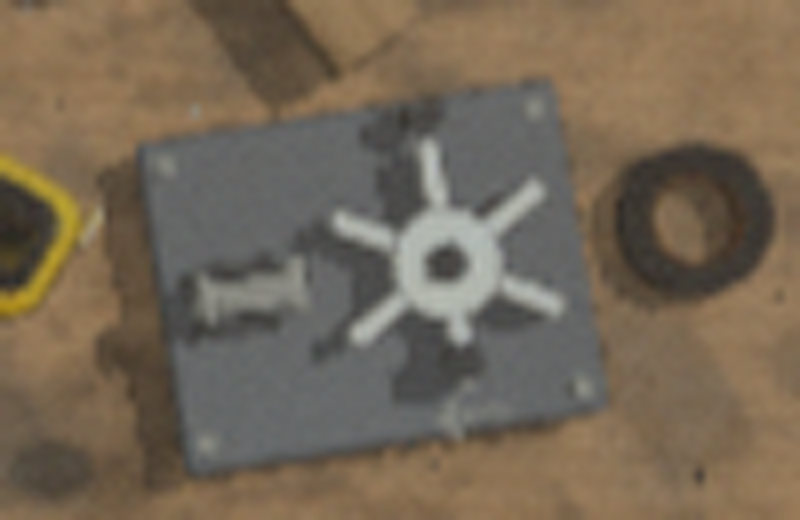

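View pics/sidec.png

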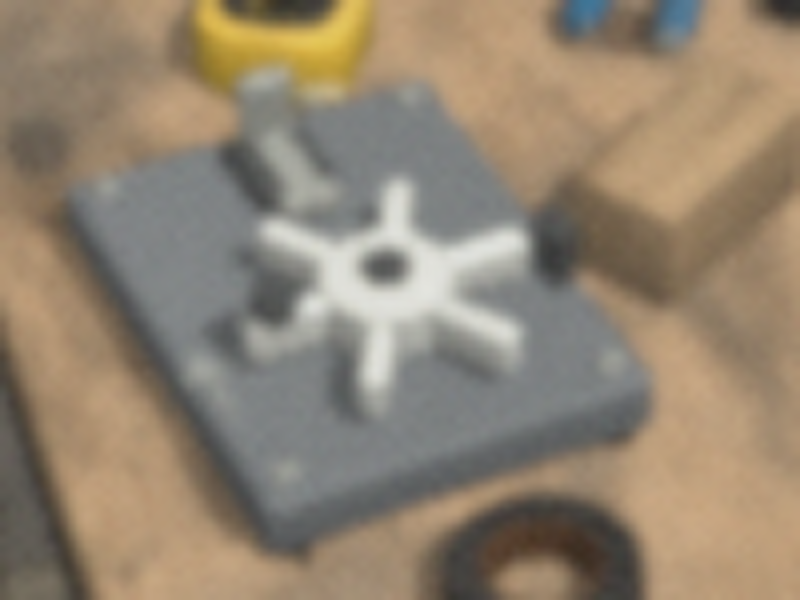

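The dark stud sits on the lug pointing to the robot: crop (460,345) in the top view, (275,295) in the side view. The dark pointer is opposite, at top crop (400,115). So the wheel is 3 clicks short (-3.14). Next I'll fit the frame from the housing corners and the hub.

Run:
```python
from h import *
t=lambda x,y,z:atz("top",315+(x+.5)/8-.5,200+(y+.5)/8-.5,z)[:2]
s=lambda x,y,z:atz("side",260+(x+.5)/8-.5,195+(y+.5)/8-.5,z)[:2]
loc=np.array([[75,126],[75,-64],[-75,-64],[-75,126]],float)
W=np.array([t(*c,30) for c in[(140,148),(550,82),(605,408),(190,472)]])
L=loc-loc.mean(0);V=W-W.mean(0)
print("sides",[np.linalg.norm(W[i]-W[i-1]) for i in range(4)])
yaw=np.arctan2((L[:,0]*V[:,1]-L[:,1]*V[:,0]).sum(),(L*V).sum())
R=np.array([[np.cos(yaw),-np.sin(yaw)],[np.sin(yaw),np.cos(yaw)]])
o=W.mean(0)-R@loc.mean(0);print("yaw",yaw,"o",o,"res",W-(loc@R.T+o))
tips={k:t(*k,55) for k in[(430,143),(540,188),(560,306),(358,338),(338,218)]}
print("hub top",t(447,262,60),"side",s(385,265,60))
for k,p in tips.items():
    q=R.T@(p-o);print("lug",k,np.linalg.norm(q),np.degrees(np.arctan2(q[1],q[0])))
print("stud",R.T@(t(460,350,62)-o),R.T@(s(278,285,64)-o))
print("post top",R.T@(t(205,300,69)-o),"side",R.T@(s(265,80,69)-o))
np.save("frame.npy",[*o,yaw])
```

```text
sides [np.float64(144.43123878401664), np.float64(184.64327805358175), np.float64(145.5196316754524), np.float64(184.53784355684584)]
yaw 0.13989768157847526 o [ 509.98843081 -203.66993771] res [[-2.56019736 -3.34371808]
 [-2.3397905   2.09950282]
 [ 2.01433351  3.31879915]
 [ 2.88565435 -2.07458389]]
hub top [ 510.71733186 -203.41955476] side [ 510.87532326 -203.33040277]
lug (430, 143) 53.041081920738215 -1.8414745065631548
lug (540, 188) 52.65749356463332 -60.00563137207617
lug (560, 306) 52.09032215047252 -119.1758589972101
lug (358, 338) 50.12764082845713 120.81774868040091
lug (338, 218) 50.86367700445923 58.05064889599437
stud [-37.40544765   1.13222598] [-38.48117984   2.90907793]
post top [  0.435      106.35163805] side [  0.57545046 103.30956154]
```

The frame is consistent: the hub agrees in both views, the lugs read 60° apart and the post is at y≈106. First click next, watching the force.

```bash
cat >> h.py <<'E'
from scipy.spatial.transform import Rotation
ox,oy,yaw=np.load("frame.npy")
c,s=np.cos(yaw),np.sin(yaw)
def quat(sg):
    y=sg*np.array([-s,c,0]);z=np.array([0,0,-1.]);return Rotation.from_matrix(np.c_[np.cross(y,z),y,z]).as_quat()
def w(x,y,ztip): return np.array([ox+c*x-s*y,oy+s*x+c*y,ztip+11])
def f():  # force in counter frame
    F=ctrl.read_state()["force"];return np.round([c*F[0]+s*F[1],-s*F[0]+c*F[1],F[2]],1)
def snap(name,cam="side",box=(195,270,260,360)):
    p,_=ctrl.camera(cam);a,b,l,r=box
    cv2.imwrite(f"pics/{name}.png",cv2.resize(p[a:b,l:r,::-1],None,fx=6,fy=6,interpolation=cv2.INTER_CUBIC))
def click(front,z=40):
    """finger 27 mm thick in y, 32 in x; its inner face at x=-34"""
    ctrl.line_to(w(-100,-24,z)); ctrl.line_to(w(-50,-24,z),100); f0=f()
    for y in np.arange(-21,front-13.5+.1,3).tolist()+[front-13.5]:
        ctrl.line_to(w(-50,y,z),40); print(round(y+13.5,1),f()-f0)
    ctrl.dwell(.3); print("end",f()-f0)
    ctrl.line_to(w(-100,front-13.5,z),120)
E
python3 - <<'E'
from h import *
ctrl.set_gripper(0)
best=None
for sg in(1,-1):
    q=ctrl.solve_ik(w(-100,-24,150),quat(sg))
    print(sg,q)
    if q is not None and (best is None or abs(q[5])<abs(best[1][5])): best=(sg,q)
ctrl.move_pose(w(-100,-24,150),quat(best[0]))
click(20)
snap("c1");s=ctrl.read_state();print(s["time_s"],s["gripper_width"])
E
```

```text
1 [-6.52148667e-01  3.75301547e-01  1.77518214e+00 -4.44089210e-16
  9.91108966e-01 -2.36284268e+00]
-1 [-6.52148667e-01  3.75301547e-01  1.77518214e+00 -4.44089210e-16
  9.91108966e-01  7.78749978e-01]
-7.5 [1.2 0.3 0.4]
-4.5 [-0.8 -0.9  0.3]
-1.5 [-0.9 -1.5  0.6]
1.5 [ 0.1 -0.6 -0.2]
4.5 [ 0.4 -0.8  0.4]
7.5 [1.3 0.7 0. ]
10.5 [ 0.4 -0.4 -0.1]
13.5 [ 0.5 -0.4 -1. ]
16.5 [ 0.7 -0.1 -0.4]
19.5 [ 0.9  3.2 -0.2]
20.0 [0.9 3.7 0.5]
end [ 1.4  4.8 -0.9]
9.6 0.4626461232425659
```

View pics/c1.png

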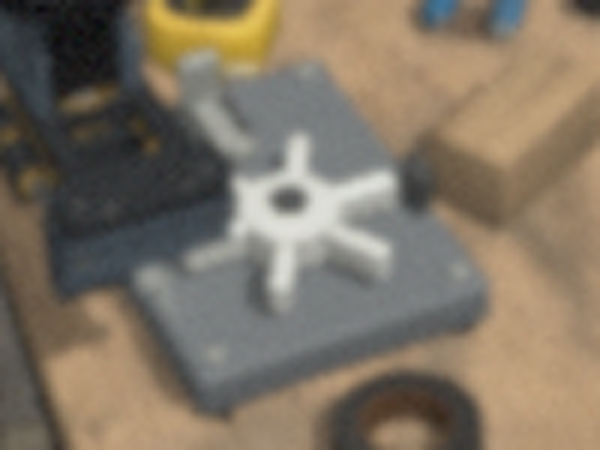

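The click took: the lug now at -x, at (195,262), is plain, and the finger's back felt the following lug arrive at +4.8 N. For the second click I'll stop as soon as that snap is felt.

```bash
cat >> h.py <<'E'
def click2(fmax,z=40):
    ctrl.line_to(w(-100,-24,z)); ctrl.line_to(w(-50,-24,z),100); ctrl.dwell(.2); f0=f(); log=[]
    for front in np.r_[-6,0,6,12,15,np.arange(17,fmax+.1,1.)]:
        ctrl.line_to(w(-50,front-13.5,z),40)
        if front>=15: ctrl.dwell(.1)
        d=f()-f0; log.append((float(front),float(d[1])))
        if front>12 and d[1]>2.5: break
    ctrl.dwell(.3); print(log,"end",f()-f0)
    ctrl.line_to(w(-100,front-13.5,z),120)
E
python3 - <<'E'
from h import *
click2(25)
ctrl.line_to(w(-120,-24,40)); 
snap("c2");print(ctrl.read_state()["time_s"])
E
```

```text
[(-6.0, 0.7000000000000001), (0.0, -2.1), (6.0, -1.8), (12.0, 0.30000000000000004), (15.0, -0.6), (17.0, -0.2), (18.0, -0.30000000000000004), (19.0, -0.1), (20.0, 2.8)] end [0.7 3.6 1.1]
15.025
```

View pics/c2.png

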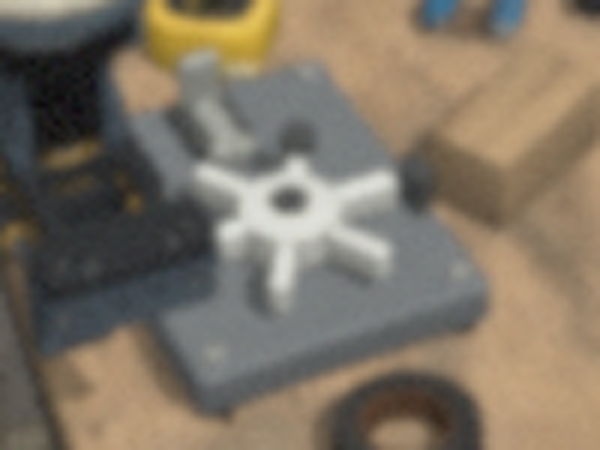

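The stud is now at (297,135), one lug before the pointer at (415,180), so one click remains. I'll do the third the same way.

Run:
```python
from h import *
click2(25)
ctrl.line_to(w(-120,20,60)); ctrl.line_to(w(-110,140,110)) 
snap("c3");print(ctrl.read_state()["time_s"])
```

```text
[(-6.0, -0.1), (0.0, -2.6999999999999997), (6.0, -2.1), (12.0, 0.30000000000000004), (15.0, 0.4), (17.0, -0.8), (18.0, 0.4), (19.0, 0.9), (20.0, 2.4), (21.0, 4.0)] end [1.5 4.4 0.4]
21.7167
```

View pics/c3.png

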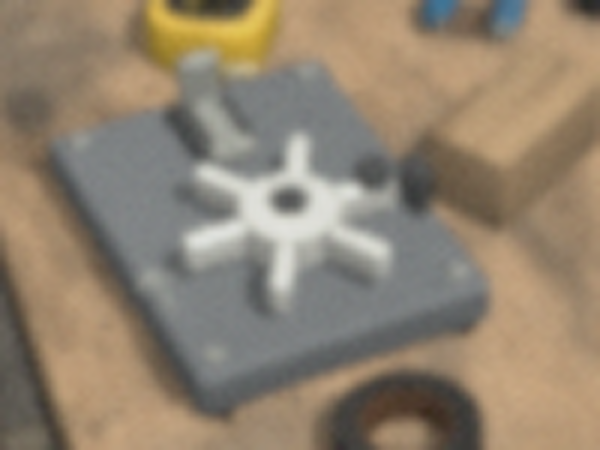

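The stud at (373,172) now stands at the pointer (415,180), and the counter hasn't moved. Now the bolt.

Run:
```python
from h import *
ctrl.line_to(w(0,137,110)); ctrl.line_to(w(0,137,50),100); ctrl.dwell(.2); f0=f()
for front in np.r_[115,110,105,100,95,90,np.arange(88,83,-1.)]:
    ctrl.line_to(w(0,front+13.5,50),40); ctrl.dwell(.1); d=f()-f0; print(front,d)
    if front<91 and d[1]>8: break
ctrl.dwell(.2); print(f()-f0)
ctrl.line_to(w(0,137,50)); ctrl.line_to(w(0,137,110)); ctrl.line_to(w(-110,140,110))
snap("c4");print(ctrl.read_state()["time_s"])
```

```text
115.0 [-0.3 -0.4  0.3]
110.0 [-0.4 -0.2 -0.2]
105.0 [-1.3 -1.   0.2]
100.0 [-0.9 -0.4  0.1]
95.0 [-0.9 -1.1  0.1]
90.0 [ 0.  -0.1 -0.5]
88.0 [-0.3 -0.7  0.4]
87.0 [-1.   1.5 -0.5]
86.0 [-0.5  0.5  0. ]
85.0 [0.3 0.2 0. ]
84.0 [-1.1  1.1 -1.3]
[-0.5 -1.4 -0.2]
29.7417
```

View pics/c4.png

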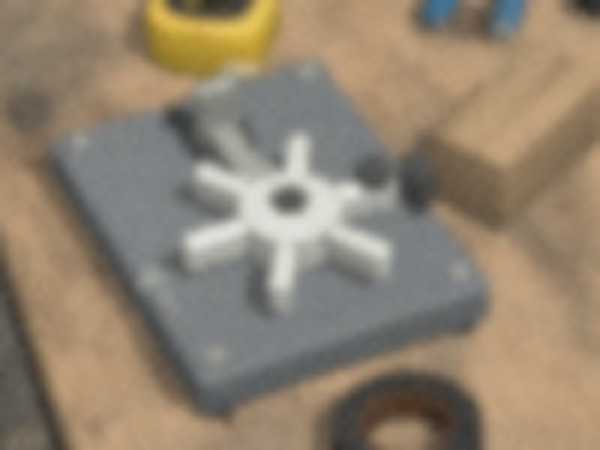

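The bolt moved part-way: the post went from (198,65) to about (215,92). No stop was felt, so the finger is thinner than I assumed. I'll push on until the stop is felt.

Run:
```python
from h import *
ctrl.line_to(w(0,137,110)); ctrl.line_to(w(0,137,50),100); ctrl.line_to(w(0,102,50),80); ctrl.dwell(.2); f0=f()
for y in np.arange(98,84,-1.):
    ctrl.line_to(w(0,y,50),30); ctrl.dwell(.1); d=f()-f0; print(y,d)
    if d[1]>7: break
ctrl.line_to(w(0,137,50)); ctrl.line_to(w(0,137,110)); ctrl.line_to(w(-110,140,110))
snap("c5");print(ctrl.read_state()["time_s"])
for cyy in(106,82): print([( (a-260)*6,(b-195)*6) for a,b in [proj("side",w(0,cyy,58))]])
```

```text
98.0 [ 0.8 -0.7 -0.4]
97.0 [0.9 1.3 0.7]
96.0 [ 0.6  1.  -0.9]
95.0 [2.4 9.1 3.6]
35.5167
[(np.float64(192.84525124355332), np.float64(54.625658308519235))]
[(np.float64(212.667966501582), np.float64(82.34356832545308))]
```

View pics/c5.png

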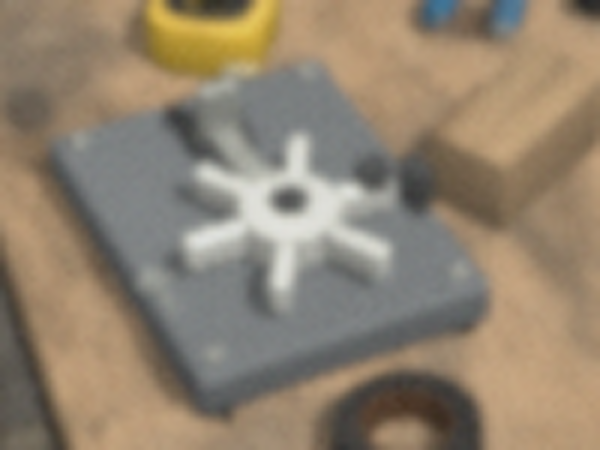

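The stop was felt at 9 N. The post top is at about (217,92), where a 24 mm travel should put it. The stud is still at the pointer and the arm is clear.

```bash
python3 -c "
from station import ctrl
print(ctrl.close_job())"
```

```text
the job is handed in; nothing more can be done
None
```

The job is handed in: three clicks brought the studded lug to the pointer, then I pushed the bolt until it met its stop (9 N); the last pictures show no visible movement of the counter or its neighbours in view, and no verdict was returned.

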